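Draw a full bottle out of the filler on its slide and stand it in the tray

ROBOT

A 7-joint arm with a two-finger parallel gripper is mounted at the origin on the work surface. World frame = base frame: x ahead of the robot, y to its left, z up, the work surface at z = 0. Lengths are in m, angles in rad, forces in N, time in s.
With the tool pointing down it reaches from about 0.4 to 0.85 m from the base axis. Payload 4.5 kg.
Tool frame: the origin (TCP) lies midway between the tips of the shut fingers; the grasp point (between the pads) lies ctrl.pinch_z behind it (ctrl.pinch_z is the distance from the TCP to the grasp point, in m); z points along the fingers, y is the direction in which the jaws open and shut (so a half turn about z gives the same grasp; the last joint's range is limited). The gripper opens to 85 mm and grips with 20 to 120 N. Pads are 22 mm wide; open, the fingers measure 114 mm over their backs; the gripper's body (76 mm by 85 mm) begins 54 mm behind the grasp point. The pads swing forward as they close: fully open they stand 13 mm farther back than shut.
Start: joints at [-1.204, 0.689, -0.195, 1.565, 0.157, 0.902, -0.215], TCP at [0.204, 0.591, 0.231] pointing down, gripper open.
Joint ranges: [-3.01, 3.01], [-0.46, 2.08], [-1.47, 1.51], [0.13, 2.56], [-1, 4.14], [0.04, 2.09], [-2.66, 2.66]. Speed limits (rad/s): [2.57, 2.57, 3.14, 3.14, 3.14, 3.14, 3.14].

INTERFACE

Orientations are given as [roll, pitch, yaw] about the fixed x, y, z axes, in that order (R = Rz(yaw) Ry(pitch) Rx(roll)).
In Python, from rig import monitor, optics, ctrl gives the robot as it stands.
- The arm moves only by the tool send_rows, never from a script. Its argument "increments" is one flat list of numbers, 6 for each row, row after row: the shift along the tool's x, y, z in mm, then the turn, a rotation vector about the tool's x, y, z in rad. A call has 1 to 12 rows; each row is the pose to reach, as a shift and turn from the pose measured when the call began, along the tool's axes at that moment; what a row does not reach only later rows make up. A row lasts 1/10 s, in which the tool goes at most 50 mm and 8.59 degrees, less where a joint would pass 70% of its speed; a pose out of reach is approached as far as the arm can. A call with a gripper value outside its range is refused whole. "hand" is the closure, from -1 (fully open) to 1 (shut), set as the call begins (left out, the last holds). The fingers move at their own pace and stop on an object; the grip force is fixed at half the most. Time passes only in rows, so rows that repeat a pose let the fingers close. It gives the time, the measured TCP pose, the force and the opening at its end, in the units of the state.
- monitor.read_state(): the state, without advancing time (a new reading comes with each control period).
- optics.grab_frame(name): name is "side" or "top" or "wrist"; returns a dict with "color" (420x560x3 uint8, blue, green, red), "camera_matrix" (3x3 intrinsics, pixels), "dist" ([k1, k2, p1, p2, k3] as OpenCV has them; the pictures are not rectified), "R" (3x3) and "t" (3): a world point X has camera coordinates R X + t. Camera axes: x right, y down, z forward; pixel columns grow to the right and rows downward; lengths in m; the calibration is good to about 2 mm. A picture is of the moment at which its call begins. There is no depth.
- ctrl.close_job(): hands the job in, once; it reports no verdict.
The state is a dict: "t": time; "qpos": joint angles; "qd": joint speeds; "joint_efforts": joint torques, N m; "eef_pos": TCP position; "tool_rot": TCP orientation; "force": force on the tool from outside, world axes, zero at the start; "ft_torque": the same for the moment, N m; "gripper_width": finger opening in m.
Only numpy, scipy, OpenCV 4.12 (cv2) and the standard library are available. Lean on these libraries where they do the work, as an engineer would, in place of code of your own. Each camera call takes 0.05 s, during which the arm holds its last target.

TASK

The bottle standing under one of the filler's two nozzles is full. Press down on the white slide in front of it and draw the slide towards the robot, bottle and all, until it meets the front stop bar, leaving the bottle itself untouched while it is still in under the nozzle. Then lift the bottle off and set it down gently, upright, in the bottle tray beside the two others, leaving the slide out and the steel cup and the other bottles standing where they are.

Things in the scene. Friction and masses are not known exactly. Their poses are not given: they have to be found in the camera images.
- filler: two-spout bench bottle filler, fixed. Origin on the table, midway below its two nozzles; +x points to its rear (away from the robot at yaw 0), +y to the robot's left. Black base 250 mm wide, x = -265 to +200 mm, two lanes at y = +60 (left) and -60 mm (right). In each a flat white slide lies between steel rails; slides, rails and stop bar are level, 46 mm above the table; side gaps 1.5 mm.
- stop_bar (a point): middle of the top of the filler's steel front stop bar, 207 mm wide (y) and 20 mm deep (filler x = -265 to -245 mm), 46 mm above the table.
- nozzle_left (a point): tip of the left filling nozzle, 250 mm above the table, at filler x = 0, y = +60 mm. The nozzle hangs up to 30 mm thick from a cross bar (filler x = 34 to 58 mm, 250 mm wide, top 347 mm high); hoses arch back from it up to 420 mm high. Behind filler x = 40 mm stands the pump housing, 140 mm high, with the column on it.
- nozzle_right (a point): tip of the right nozzle, the same, at filler x = 0, y = -60 mm.
- slide_left (a joint): left slide, a flat white plastic plate 84 mm wide, 12 mm thick, no handle; its rear stays inside the housing. 0 = fully in (front edge at filler x = -125 mm), 0.120 m = drawn out towards filler -x until it meets the stop bar; it starts 0 to 15 mm out. About 3 N of guide friction however hard it is pressed (0.3 N more at 50 mm/s); no spring, it stays where it is left.
- slide_right (a joint): right slide (filler y = -60 mm), the same as the left one: 0 = fully in, 0.120 m = drawn out to the front stop bar.
- place_left (a point): point on the top face of the left slide, on its middle line, 125 mm behind its front edge; it moves with the slide. Axes as the filler's.
- place_right (a point): the same point on the right slide.
- bottle_mid (a point): the full bottle: dark green glass, 190 mm tall, 60 mm in diameter up to 100 mm, shoulder up to 140 mm, then a straight neck 25 mm in diameter up to 178 mm and a lip 29 mm in diameter to the top; about 0.5 kg. The point is on its axis, half-way up (95 mm above its foot); +z to the mouth. It starts on the left or right slide under that nozzle, its mouth 14 mm below the nozzle tip.
- cup: steel drip cup, 64 mm in diameter at its rim, 75 mm tall, loose, standing on the other slide under the other nozzle; origin at the centre of its foot. Stays there.
- tray: grey plastic bottle tray, fixed, 260 mm (its x) by 180 mm (its y), open on top, rim 28 mm high, walls 5 mm, floor 5 mm thick; origin on the table under its centre. It lies to the left or the right of the filler. Two bottles stand in it near its +x end, at about tray x = +73 mm, y = +43 and -43 mm; the rest of its floor is free.
- bottle_a_mid (a point): one of the two bottles already in the tray, the same kind of bottle; the point is half-way up its axis.
- bottle_b_mid (a point): the other bottle already in the tray; half-way up its axis.
Mind the look-alikes: they are no part of the job. Leave any yellow look-alike of the part that bears bottle_b_mid alone.

How it is judged:
By the outcome, as a careful person would: the job done as asked, in the order asked, and still so for the second after the job is handed in, with the robot touching nothing.
It also fails if it takes over 58 s, if anything falls off the work surface, if the arm or the gripper's body presses on something with over 40 N, if the wrist force passes 120 N, or if a joint passes its speed limit or range.

## Working session

There is one attempt and no reset: what is moved stays moved. The work goes in short steps, Python scripts to look and compute and a tool call to move; the robot and the scene stay as the last step left them, time stands still between calls to the robot, and variables do not carry over. Pictures are saved under pics/ and viewed, and the job is handed in when it is done.

Besides the shell and the picture viewer there is one more tool, called after "Emit:" as name(argument=value, ...), one argument or row to a line, values as JSON. send_rows: Moves the arm, as the interface text tells. Its arguments: {"type":"object","properties":{"increments":{"type":"array","items":{"type":"number"}},"hand":{"type":"number"}},"required":["increments"]}

```bash
ls; mkdir -p pics; python3 - <<'E'
from rig import monitor, optics, ctrl
import cv2
s=monitor.read_state()
for k,v in s.items(): print(k,v)
print(ctrl.pinch_z)
import pickle
for n in ("side","top","wrist"):
    f=optics.grab_frame(n); cv2.imwrite(f"pics/{n}0.png",f["color"]); pickle.dump(f,open(f"{n}0.pkl","wb"))
    print(n,f["camera_matrix"],f["dist"],f["R"],f["t"])
E
```

```text
pics
t 0.0
qpos [-1.20419577  0.69000059 -0.19450903  1.56634424  0.15729217  0.90248781
 -0.21511777]
qd [-8.73735563e-04 -6.14144887e-04 -2.58003045e-05  1.23108123e-03
  2.14392319e-04 -4.64934892e-04  1.78081268e-03]
joint_efforts [-1.07054038e-03 -5.39601231e+01 -1.26702905e+00 -1.58550739e+01
  9.02874861e-03  9.43000952e-03  1.47453130e-05]
eef_pos [0.2040187  0.59007865 0.23047349]
tool_rot [-3.13974764e+00  1.28190503e-04  2.80885019e+00]
force [-0.54252795  0.19454023  0.17138107]
ft_torque [ 0.00406588  0.01120219 -0.03954803]
gripper_width 0.08532904920537171
0.0187
side [[497.42574117   0.         275.36466017]
 [  0.         497.42574117 213.60148373]
 [  0.           0.           1.        ]] [-0.17780469  0.          0.          0.          0.        ] [[ 0.97378493 -0.22742065 -0.00477043]
 [-0.17263077 -0.72520035 -0.66654562]
 [ 0.14812672  0.64989561 -0.74544897]] [-0.59562047  0.17782517  1.47294702]
top [[462.57520283   0.         279.34292252]
 [  0.         462.57520283 218.36744106]
 [  0.           0.           1.        ]] [-0.08492871  0.          0.          0.          0.        ] [[-0.0157875  -0.9994716  -0.02841257]
 [-0.99394354  0.0187782  -0.10827564]
 [ 0.10875197  0.02653109 -0.9937148 ]] [-0.03652844  0.60103321  1.25417534]
wrist [[323.07677142   0.         279.1907022 ]
 [  0.         323.07677142 204.16319764]
 [  0.           0.           1.        ]] [-0.03683774  0.          0.          0.          0.        ] [[ 3.27220773e-01  9.44947591e-01 -7.84679409e-04]
 [ 8.96802287e-01 -3.10286903e-01  3.15384997e-01]
 [ 2.97778817e-01 -1.03904225e-01 -9.48963481e-01]] [-0.62368446 -0.04046967  0.37897529]
```

View pics/side0.png

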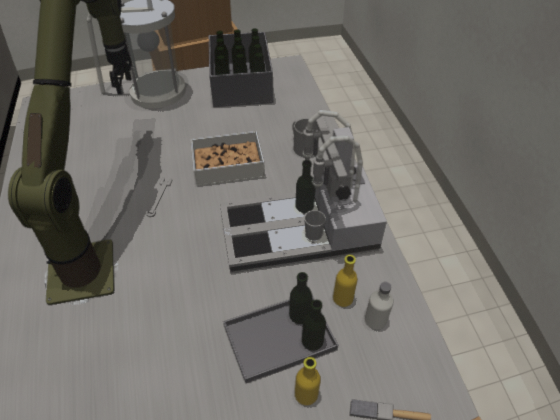

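View pics/top0.png

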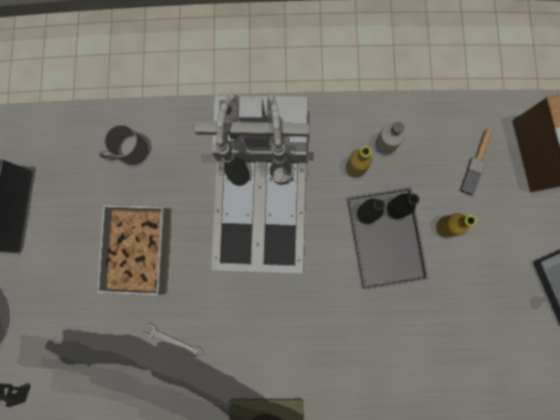

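View pics/wrist0.png

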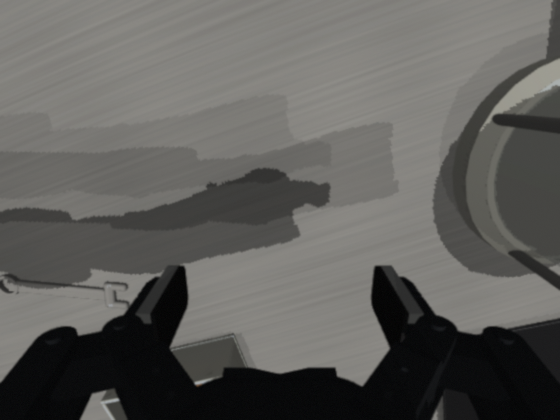

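```bash
cat > h.py <<'E'
import numpy as np, cv2, pickle
def load(n): return pickle.load(open(n+".pkl","rb"))
def ray(f,uv):
    p=cv2.undistortPoints(np.array([[uv]],float),f["camera_matrix"],np.array(f["dist"]))[0,0]
    R=np.array(f["R"]);t=np.array(f["t"]).ravel()
    d=R.T@np.array([p[0],p[1],1]); c=-R.T@t
    return c,d
def onz(f,uv,z):
    c,d=ray(f,uv); return c+d*(z-c[2])/d[2]
def proj(f,X):
    r,_=cv2.Rodrigues(np.array(f["R"]))
    return cv2.projectPoints(np.array(X,float).reshape(-1,1,3),r,np.array(f["t"]).ravel(),f["camera_matrix"],np.array(f["dist"]))[0][:,0]
def crop(f,x0,y0,x1,y1,s,name):
    im=cv2.resize(f["color"][y0:y1,x0:x1],None,fx=s,fy=s,interpolation=cv2.INTER_CUBIC)
    im=cv2.convertScaleAbs(im,alpha=1.6,beta=15)
    cv2.imwrite(name,im)
E
python3 - <<'E'
from h import *
f=load("top0")
crop(f,200,85,320,285,3,"pics/topf.png")
crop(f,335,120,485,300,3,"pics/topt.png")
crop(load("side0"),210,100,390,275,4,"pics/sidef.png")
E
```

```text
(no output)
```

View pics/topf.png

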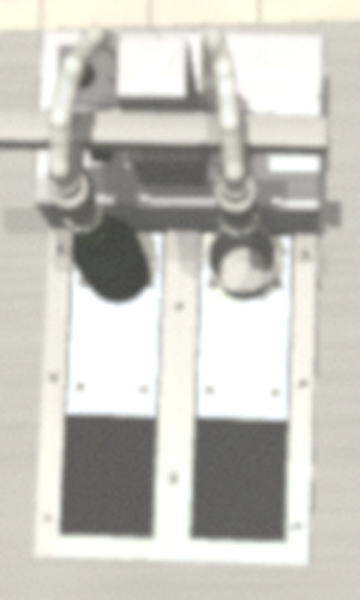

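View pics/topt.png

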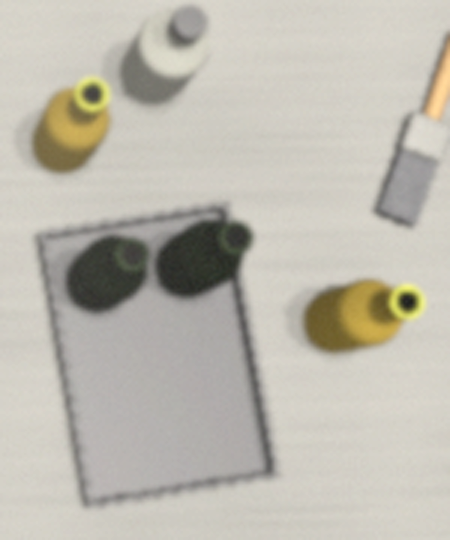

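View pics/sidef.png

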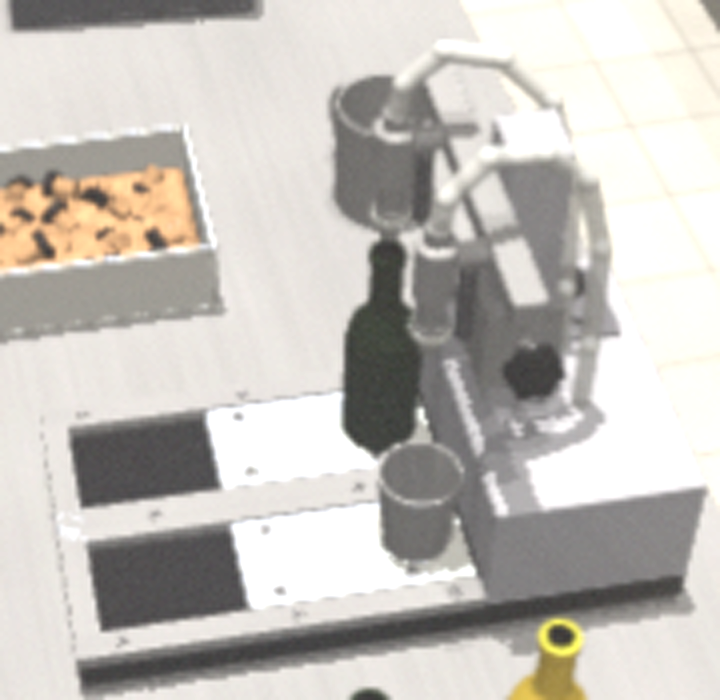

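```bash
python3 - <<'E'
from h import *
f=load("top0"); s=load("side0")
print("cams",ray(f,(0,0))[0],ray(s,(0,0))[0])
T=lambda u,v:(200+u/3-.33,85+v/3-.33)
S=lambda u,v:(210+u/4-.375,100+v/4-.375)
for n,p in dict(barFL=(36,556),barFR=(306,564),LsL=(66,415),LsR=(155,418),LbR=(153,537),LbL=(60,533),RsL=(197,418),RsR=(288,421),RbR=(286,540),RbL=(191,536)).items(): print(n,onz(f,T(*p),.046).round(4))
print('side')
for n,p in dict(barFL=(42,415),barFR=(80,660),LsL=(207,410),LsR=(219,485),LbR=(80,507),LbL=(70,427),RsL=(232,525),RsR=(250,608),RbR=(102,630),RbL=(88,545)).items(): print(n,onz(s,S(*p),.046).round(4))
T=lambda u,v:(335+u/3-.33,120+v/3-.33)
print('tray')
for n,p in dict(a=(38,236),b=(224,208),c=(273,473),d=(87,504)).items(): print(n,onz(f,T(*p),.028).round(4))
# bottle lips
for p in [(131,254),(235,237)]: print('lip',onz(f,T(*p),.19).round(4))
E
```

```text
cams [ 0.46042235 -0.08107009  1.31033199] [ 0.39252152 -0.96375932  1.21369407]
barFL [0.4602 0.1402 0.046 ]
barFR [ 0.4493 -0.1056  0.046 ]
LsL [0.5889 0.1122 0.046 ]
LsR [0.5846 0.03   0.046 ]
LbR [0.4759 0.0329 0.046 ]
LbL [0.4808 0.118  0.046 ]
RsL [ 0.5839 -0.0085  0.046 ]
RsR [ 0.5796 -0.0918  0.046 ]
RbR [ 0.4713 -0.0879  0.046 ]
RbL [ 0.4763 -0.0017  0.046 ]
side
barFL [0.4617 0.1384 0.046 ]
barFR [ 0.4507 -0.108   0.046 ]
LsL [0.592  0.1129 0.046 ]
LsR [0.5844 0.0326 0.046 ]
LbR [0.4753 0.0355 0.046 ]
LbL [0.4815 0.1202 0.046 ]
RsL [ 0.5854 -0.0092  0.046 ]
RsR [ 0.581  -0.0901  0.046 ]
RbR [ 0.471 -0.085  0.046]
RbL [ 0.4748 -0.0033  0.046 ]
tray
a [ 0.6535 -0.2379  0.028 ]
b [ 0.6768 -0.4131  0.028 ]
c [ 0.4298 -0.4474  0.028 ]
d [ 0.4051 -0.2752  0.028 ]
lip [ 0.6129 -0.2933  0.19  ]
lip [ 0.6253 -0.379   0.19  ]
```

```bash
cat >> h.py <<'E'
from scipy.spatial.transform import Rotation as Ro
def delta(s,pos,yaw):
    R0=Ro.from_euler('xyz',s["tool_rot"]); Rt=Ro.from_euler('xyz',[np.pi,0,yaw])
    return (R0.inv().apply(np.array(pos)-s["eef_pos"])*1000).round(1),(R0.inv()*Rt).as_rotvec().round(4)
YAW=-0.045; O=np.array([.7197,.0045])
def W(x,y):
    c,s=np.cos(YAW),np.sin(YAW); return O+[c*x-s*y,s*x+c*y]
def F(p):
    c,s=np.cos(YAW),np.sin(YAW); d=np.array(p[:2])-O; return np.array([c*d[0]+s*d[1],-s*d[0]+c*d[1]])
E
python3 - <<'E'
from h import *
from rig import monitor
s=monitor.read_state(); w=load("wrist0")
c=ray(w,(280,200))[0]; R0=Ro.from_euler('xyz',s["tool_rot"])
print("cam in tool",R0.inv().apply(c-s["eef_pos"]))
f=load("side0")
p=W(-.112,.06);print(p)
print(delta(s,[p[0],p[1],.12],np.pi+YAW))
for n in("top0","side0"):
  g=load(n); print(n,proj(g,[[*W(-.265,0),.046],[*W(0,.06),.25],[*W(0,-.06),.25],[*W(0,.06),.236],[*W(-.01,.06),.236],[*W(0,.06),.046],[*W(-.01,.06),.046]]).round(1).tolist())
E
```

```text
cam in tool [ 0.08079107 -0.00068653 -0.14124662]
[0.61051247 0.06947756]
(array([-554.2, -359.3,  111.2]), array([-1.400e-03, -1.000e-04, -2.878e-01]))
top0 [[256.8, 271.3], [228.6, 157.7], [279.5, 158.7], [229.4, 159.1], [229.2, 163.2], [238.6, 175.1], [238.5, 178.6]]
side0 [[224.1, 232.2], [307.1, 158.2], [317.1, 187.1], [307.0, 161.8], [303.6, 162.2], [304.5, 206.0], [301.4, 206.4]]
```

Emit:
send_rows(
  increments=[-40, -26, 0, 0, 0, -0.02, -80, -52, 0, 0, 0, -0.04, -120, -78, 0, 0, 0, -0.06, -160, -104, 0, 0, 0, -0.08, -200, -130, 0, 0, 0, -0.1, -240, -156, 0, 0, 0, -0.13, -280, -182, 0, 0, 0, -0.15, -320, -208, 0, 0, 0, -0.17, -360, -234, 0, 0, 0, -0.19, -400, -260, 0, 0, 0, -0.21, -440, -286, 0, 0, 0, -0.23, -480, -312, 0, 0, 0, -0.25],
  hand=1,
)

```text
t: 1.35
eef_pos: [0.5567, 0.1367, 0.231]
tool_rot: [-3.14, -0.001, 3.06]
force: [0.5, 0.7, -0.6]
gripper_width: 0.0
```

```bash
python3 - <<'E'
from h import *
from rig import monitor
s=monitor.read_state(); p=W(-.115,.06)
print(s["t"],s["eef_pos"],s["tool_rot"],s["force"],s["gripper_width"])
print(delta(s,[p[0],p[1],.10],np.pi+YAW))
E
```

```text
1.35 [0.55665999 0.13670739 0.23100522] [-3.14013753e+00 -6.33326675e-04  3.05958448e+00] [ 0.45824089  0.65695291 -0.58640124] 4.012562282151051e-05
(array([-56.3, -62.5, 131.1]), array([-0.0014, -0.0007, -0.037 ]))
```

Emit:
send_rows(
  increments=[-28, -31, 0, 0, 0, -0.02, -56, -62, 0, 0, 0, -0.037, -56, -62, 40, 0, 0, -0.037, -56, -62, 80, 0, 0, -0.037, -56, -62, 115, 0, 0, -0.037, -56, -62, 131, 0, 0, -0.037, -56, -62, 131, 0, 0, -0.037],
)

```text
t: 2.05
eef_pos: [0.605, 0.0696, 0.0971]
tool_rot: [-3.139, -0.007, 3.097]
force: [-0.4, -0.7, 0.4]
gripper_width: 0.0002
```

```bash
python3 - <<'E'
from h import *
from rig import monitor,optics
s=monitor.read_state(); p=W(-.115,.06)
print(s["t"],s["eef_pos"],s["tool_rot"],s["force"])
print(delta(s,[p[0],p[1],.05],np.pi+YAW))
for n in("side","wrist"):
  f=optics.grab_frame(n); pickle.dump(f,open(n+"1.pkl","wb"))
crop(f,0,0,560,420,1.4,"pics/w1.png")
crop(load("side1"),210,100,390,275,4,"pics/s1.png")
E
```

```text
2.05 [0.60501032 0.06960363 0.09713625] [-3.13861677 -0.00669377  3.09688975] [-0.36082569 -0.69905386  0.3564793 ]
(array([-2.8,  0.3, 47.1]), array([-0.003 , -0.0067,  0.0003]))
```

View pics/s1.png

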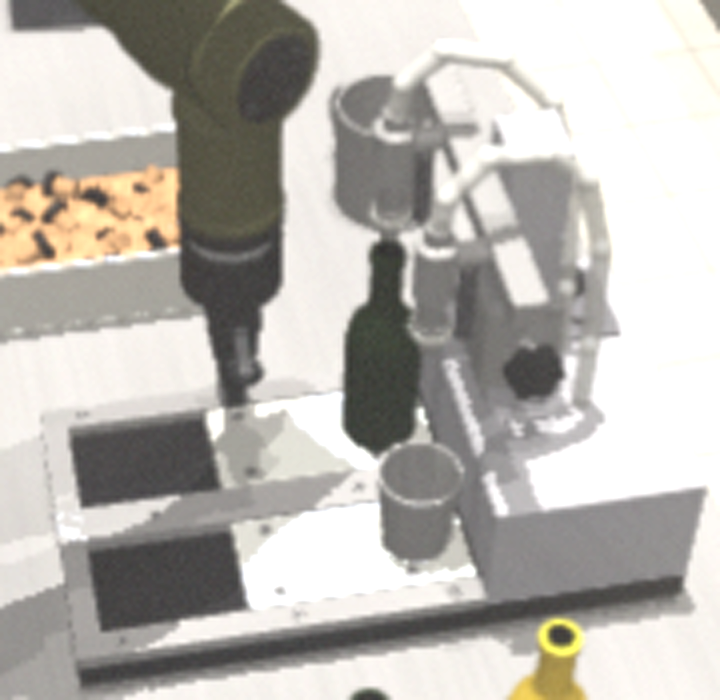

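View pics/w1.png

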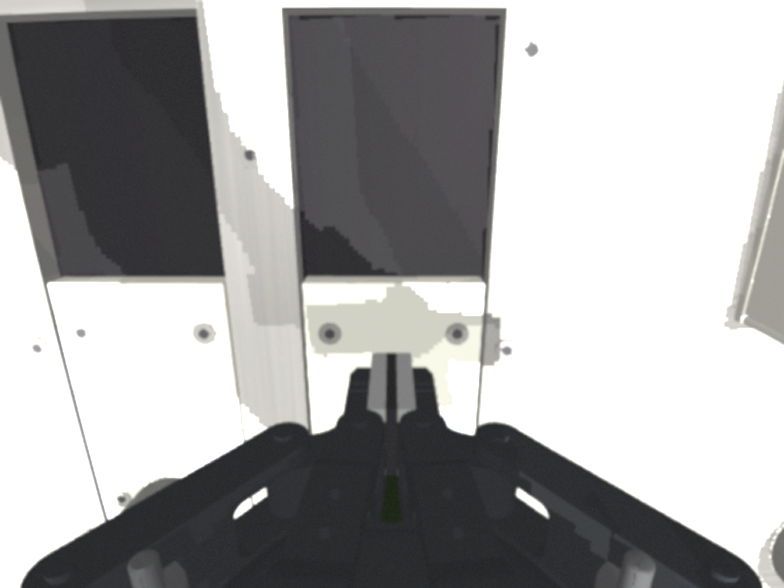

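The side view shows the shut fingers over the left slide, well in front of the bottle at (305,190). In the wrist view they are centred in the lane, at about column 391 where the lane middle is 394. Next I descend to contact.

Emit:
send_rows(
  increments=[-3, 0, 15, 0, 0.007, 0, -3, 0, 30, 0, 0.007, 0, -3, 0, 42, 0, 0.007, 0, -3, 0, 46, 0, 0.007, 0, -3, 0, 48, 0, 0.007, 0, -3, 0, 48, 0, 0.007, 0],
)

```text
t: 2.75
eef_pos: [0.6104, 0.0702, 0.0521]
tool_rot: [-3.14, -0.008, 3.097]
force: [-0.8, -0.8, 0.9]
gripper_width: -0.0
```

Emit:
send_rows(
  increments=[0, 0, 2, 0, -0.008, 0, 0, 0, 4, 0, -0.008, 0, 0, 0, 6, 0, -0.008, 0, 0, 0, 6, 0, -0.008, 0],
)

```text
t: 3.15
eef_pos: [0.6104, 0.0702, 0.0462]
tool_rot: [-3.14, 0.0, 3.097]
force: [0.2, 0.3, -0.1]
gripper_width: -0.0002
```

Emit:
send_rows(
  increments=[0, 0, 1, 0, 0, 0, 0, 0, 2, 0, 0, 0, 0, 0, 2, 0, 0, 0],
)

```text
t: 3.45
eef_pos: [0.6112, 0.0702, 0.0461]
tool_rot: [-3.14, 0.002, 3.097]
force: [-2.3, -1.2, 12.6]
gripper_width: -0.0001
```

Emit:
send_rows(
  increments=[0, 0, 2.5, 0, 0, 0, 1, 0, 2.8, 0, 0, 0, 3, 0, 2.8, 0, 0, 0, 6, 0, 2.8, 0, 0, 0, 10, 0, 2.8, 0, 0, 0, 14, 0, 2.8, 0, 0, 0, 18, 0, 2.8, 0, 0, 0, 22, 0, 2.8, 0, 0, 0, 26, 0, 2.8, 0, 0, 0, 29, 0, 2.8, 0, 0, 0, 31, 0, 2.8, 0, 0, 0, 32, 0, 2.8, 0, 0, 0],
)

```text
t: 4.65
eef_pos: [0.5838, 0.0715, 0.046]
tool_rot: [-3.141, 0.012, 3.096]
force: [2.1, -1.8, 14.0]
gripper_width: 0.0002
```

```bash
python3 - <<'E'
from h import *
from rig import monitor,optics
s=monitor.read_state()
print(s["t"],s["eef_pos"],F(s["eef_pos"]),s["force"])
f=optics.grab_frame("side"); pickle.dump(f,open("side2.pkl","wb"))
crop(f,210,100,390,275,4,"pics/s2.png")
E
```

```text
4.65 [0.58376151 0.07145191 0.04603199] [-0.1388127   0.06076896] [ 2.14655107 -1.77682002 14.0486359 ]
```

View pics/s2.png

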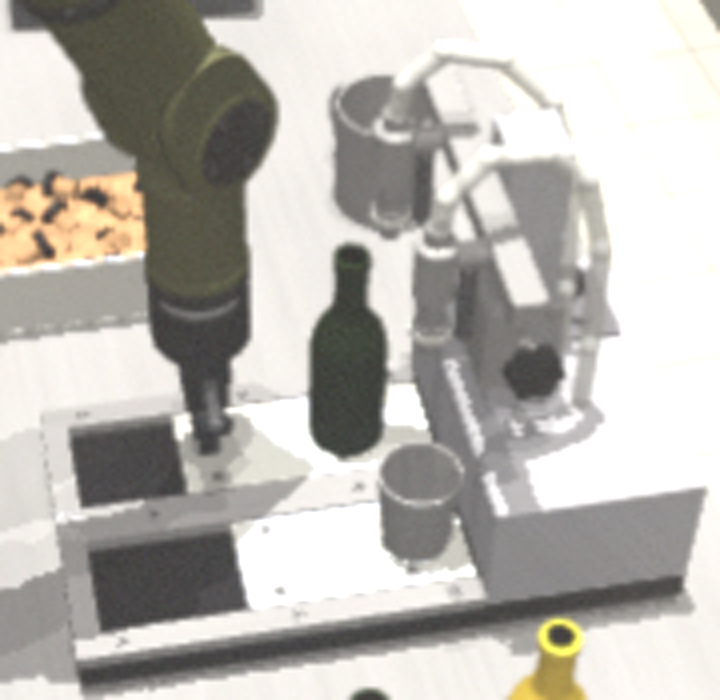

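The slide and bottle move together, with the fingers not slipping. I'll keep drawing.

Emit:
send_rows(
  increments=[5, 0, 2.8, 0, 0.004, 0, 9, 0, 2.8, 0, 0.008, 0, 13, 0, 2.8, 0, 0.01, 0, 17, 0, 2.8, 0, 0.01, 0, 21, 0, 2.8, 0, 0.01, 0, 25, 0, 2.8, 0, 0.01, 0, 29, 0, 2.8, 0, 0.01, 0, 33, 0, 2.8, 0, 0.01, 0, 37, 0, 2.8, 0, 0.01, 0, 41, 0, 2.8, 0, 0.01, 0, 44, 0, 2.8, 0, 0.01, 0, 46, 0, 2.8, 0, 0.01, 0],
)

```text
t: 5.9
eef_pos: [0.5428, 0.0734, 0.0459]
tool_rot: [3.141, 0.012, 3.094]
force: [3.4, -2.7, 20.9]
gripper_width: 0.0004
```

Emit:
send_rows(
  increments=[5, 0, 2.2, 0, 0.004, 0, 9, 0, 2.2, 0, 0.008, 0, 13, 0, 2.2, 0, 0.01, 0, 17, 0, 2.2, 0, 0.01, 0, 21, 0, 2.2, 0, 0.01, 0, 25, 0, 2.2, 0, 0.01, 0, 28, 0, 2.2, 0, 0.01, 0, 31, 0, 2.2, 0, 0.01, 0, 33, 0, 2.2, 0, 0.01, 0, 35, 0, 2.2, 0, 0.01, 0, 36, 0, 2.2, 0, 0.01, 0, 37, 0, 2.2, 0, 0.01, 0],
)

```text
t: 7.1
eef_pos: [0.5105, 0.0748, 0.0459]
tool_rot: [3.139, 0.012, 3.093]
force: [3.6, -2.6, 19.5]
gripper_width: 0.0004
```

Emit:
send_rows(
  increments=[5, 0, 2.2, 0, 0.006, 0, 7, 0, 2.2, 0, 0.006, 0, 9, 0, 2.2, 0, 0.006, 0, 11, 0, 2.2, 0, 0.006, 0, 12.5, 0, 2.2, 0, 0.006, 0, 14, 0, 2.2, 0, 0.006, 0, 15, 0, 2.2, 0, 0.006, 0, 16, 0, 2.2, 0, 0.006, 0],
)

```text
t: 7.9
eef_pos: [0.4991, 0.0754, 0.0459]
tool_rot: [3.138, 0.015, 3.091]
force: [5.5, -3.3, 17.6]
gripper_width: -0.0001
```

```bash
python3 - <<'E'
from h import *
from rig import monitor,optics
s=monitor.read_state()
print(s["t"],s["eef_pos"],F(s["eef_pos"]),s["force"])
f=optics.grab_frame("side"); pickle.dump(f,open("side3.pkl","wb"))
crop(f,210,100,390,275,4,"pics/s3.png")
E
```

```text
7.9 [0.49907229 0.07538978 0.04592511] [-0.22359333  0.06089312] [ 5.49985094 -3.28737714 17.63944531]
```

View pics/s3.png

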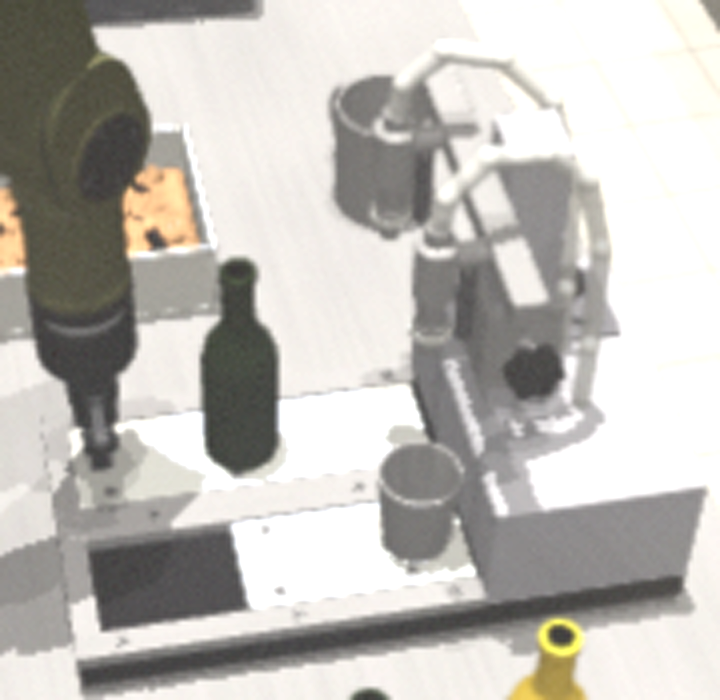

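It looks fully out. I'll pull a little more to confirm the stop.

Emit:
send_rows(
  increments=[3, 0, 2.2, 0, 0, 0, 5, 0, 2.4, 0, 0, 0, 6, 0, 2.4, 0, 0, 0, 6, 0, 2.4, 0, 0, 0],
)

```text
t: 8.35
eef_pos: [0.4991, 0.0754, 0.046]
tool_rot: [3.136, 0.027, 3.089]
force: [4.7, -2.9, 17.7]
gripper_width: -0.0002
```

Emit:
send_rows(
  increments=[1, 0, -3, 0, 0, 0, 1, 0, -12, 0, 0, 0, 1, 0, -40, 0, 0.02, 0, 1, 0, -85, 0, 0.027, 0, 1, 0, -130, 0, 0.027, 0, 1, 0, -175, 0, 0.027, 0, 1, 0, -215, 0, 0.027, 0, 1, 0, -235, 0, 0.027, 0, 1, 0, -240, 0, 0.027, 0, 1, 0, -240, 0, 0.027, 0],
  hand=1,
)

```text
t: 9.35
eef_pos: [0.4912, 0.0744, 0.2861]
tool_rot: [3.136, 0.0, 3.09]
force: [0.6, 0.0, -0.5]
gripper_width: 0.0002
```

```bash
python3 - <<'E'
from h import *
from rig import monitor,optics
s=monitor.read_state()
print(s["t"],s["eef_pos"],s["tool_rot"],F(s["eef_pos"]),s["force"])
for n in("side","top","wrist"):
  f=optics.grab_frame(n); pickle.dump(f,open(n+"4.pkl","wb"))
crop(load("side4"),210,100,390,275,4,"pics/s4.png")
crop(load("top4"),200,85,320,285,3,"pics/t4.png")
crop(load("wrist4"),0,0,560,420,1.4,"pics/w4.png")
E
```

```text
9.35 [0.4911591  0.07442793 0.28607174] [3.13647584e+00 5.47035708e-05 3.08976662e+00] [-0.23145524  0.05957627] [ 0.6470162   0.03605699 -0.52173672]
```

View pics/s4.png

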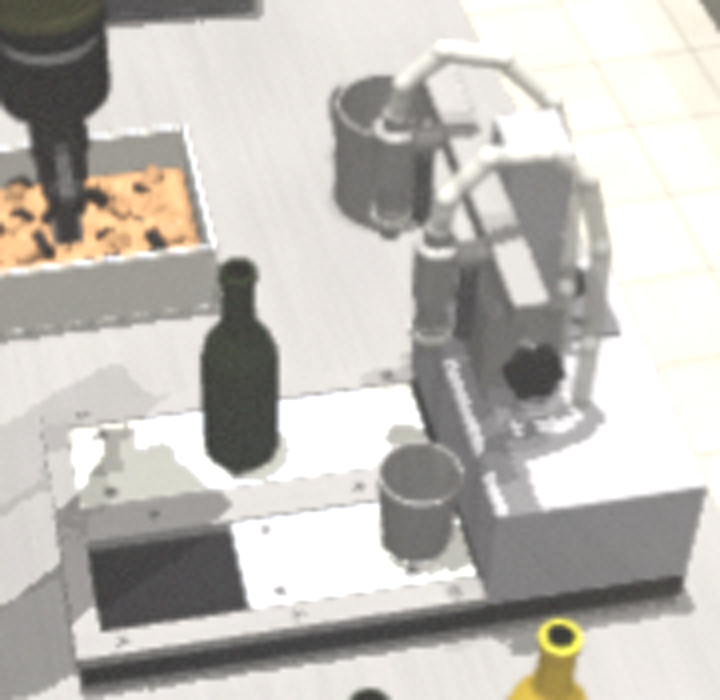

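View pics/t4.png

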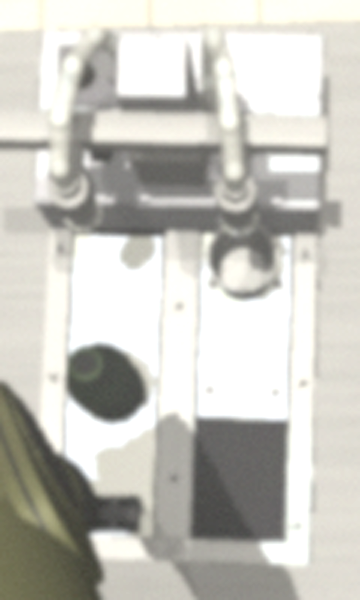

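View pics/w4.png

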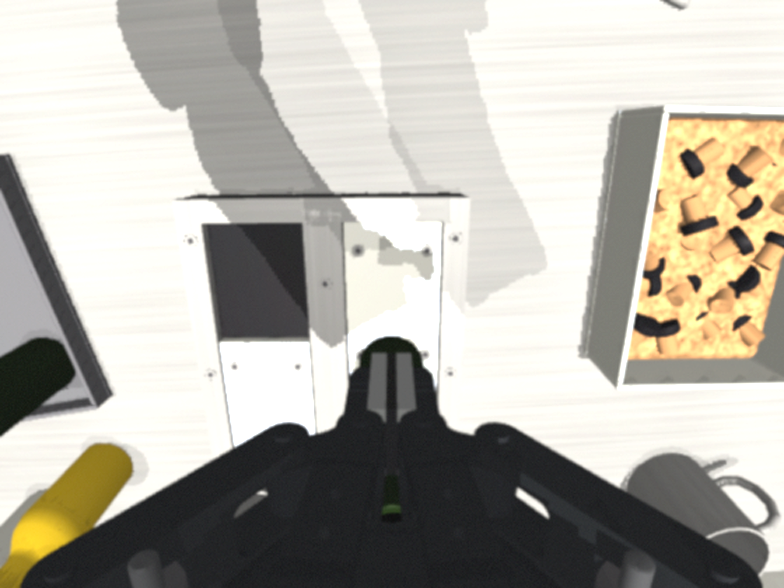

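The slide is out against the bar with no dark gap left, and the bottle is upright. Its lip is at (88,363) in the top crop and (239,267) in the side crop; I'll locate it from those.

```bash
python3 - <<'E'
from h import *
from rig import monitor
t=load("top4"); sd=load("side4")
tu=(200+88/3-.33,85+363/3-.33); su=(210+239/4-.375,100+267/4-.375)
c1,d1=ray(t,tu); c2,d2=ray(sd,su)
A=np.stack([d1,-d2],1); k=np.linalg.lstsq(A,c2-c1,rcond=None)[0]
p,q=c1+k[0]*d1,c2+k[1]*d2; print("stereo",p,q)
a,b=onz(t,tu,.236),onz(sd,su,.236); print(a,b,F(a),F(b))
m=(a+b)/2; s=monitor.read_state()
print(m,delta(s,[m[0],m[1],.286],np.pi+YAW))
# foot silhouettes: expected projections for bottle at m
X=[[m[0],m[1],z] for z in (.046,.146,.236)]
for g,o,k in((t,(200,85),3),(sd,(210,100),4)): print(((proj(g,X)-o)*k).round())
E
```

```text
stereo [0.60954366 0.06492839 0.24142423] [0.61032965 0.06485629 0.24152404]
[0.61030038 0.06566927 0.236     ] [0.61156727 0.07070106 0.236     ] [-0.11204056  0.05618603] [-0.11100131  0.06126971]
[0.61093383 0.06818517 0.236     ] (array([-120.6,    0.2,   -2. ]), array([ 0.0044, -0.0035, -0.0068]))
[[112. 389.]
 [ 99. 376.]
 [ 84. 361.]]
[[241. 445.]
 [239. 356.]
 [237. 268.]]
```

Emit:
send_rows(
  increments=[0, 0, 0, 0, 0, 0, -10, 0, -2, 0.004, -0.003, -0.007, -35, 0, -2, 0.004, -0.003, -0.007, -65, 0, -2, 0.004, -0.003, -0.007, -95, 0, -2, 0.004, -0.003, -0.007, -113, 0, -2, 0.004, -0.003, -0.007, -120, 0, -2, 0.004, -0.003, -0.007, -120, 0, -2, 0.004, -0.003, -0.007, -120, 0, -2, 0.004, -0.003, -0.007],
  hand=-1,
)

```text
t: 10.4
eef_pos: [0.6094, 0.0682, 0.2856]
tool_rot: [3.141, -0.002, 3.098]
force: [0.5, -0.6, -0.5]
gripper_width: 0.0853
```

```bash
python3 - <<'E'
from h import *
from rig import monitor,optics
s=monitor.read_state()
print(s["t"],s["eef_pos"],s["tool_rot"],s["force"],s["gripper_width"])
print(delta(s,[.611,.068,.1853],np.pi+YAW))
for n in("wrist","side"):
  f=optics.grab_frame(n); pickle.dump(f,open(n+"5.pkl","wb"))
crop(load("wrist5"),0,0,560,420,1.4,"pics/w5.png")
crop(load("side5"),210,100,390,275,4,"pics/s5.png")
E
```

```text
10.4 [0.60939965 0.06822083 0.28562442] [ 3.14144435e+00 -1.92071356e-03  3.09751114e+00] [ 0.528661   -0.62374492 -0.48926652] 0.08525088442110061
(array([ -1.8,  -0.2, 100.3]), array([ 0.0001, -0.0019,  0.0009]))
```

View pics/w5.png

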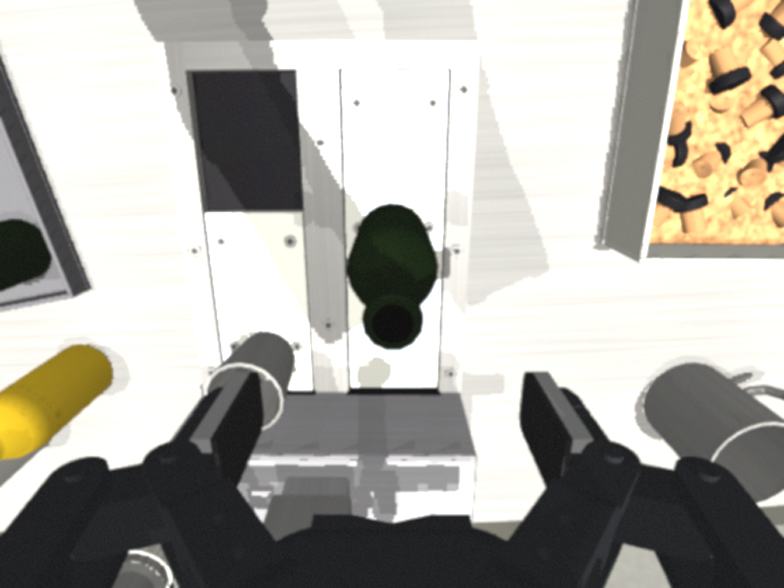

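View pics/s5.png

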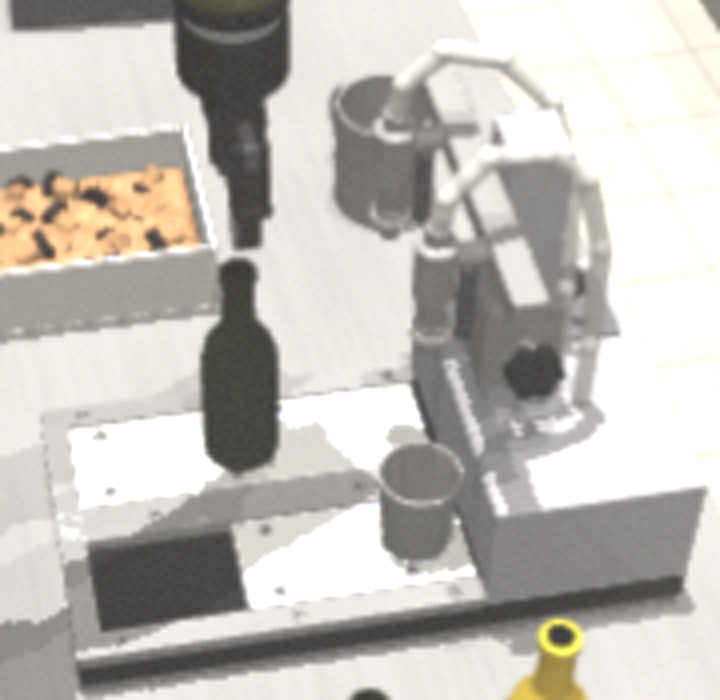

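```bash
python3 - <<'E'
from h import *
w=load("wrist5")
print(onz(w,(392/1.4,320/1.4),.236), onz(w,(391/1.4,60/1.4),.046), onz(w,((343+446)/2/1.4,115/1.4),.046))
E
```

```text
[0.60827658 0.06823758 0.236     ] [0.47208835 0.07404635 0.046     ] [0.51219665 0.07503179 0.046     ]
```

The wrist view puts the lip at (0.608, 0.068), which agrees with the other two views. I'll descend.

Emit:
send_rows(
  increments=[0, 0, 15, 0, -0.002, 0, 0, 0, 35, 0, -0.002, 0, 0, 0, 55, 0, -0.002, 0, 0, 0, 75, 0, -0.002, 0, 0, 0, 90, 0, -0.002, 0, 0, 0, 98, 0, -0.002, 0, 0, 0, 100, 0, -0.002, 0, 0, 0, 100, 0, -0.002, 0, 0, 0, 100, 0, -0.002, 0],
  hand=-1,
)

```text
t: 11.4
eef_pos: [0.6097, 0.0684, 0.187]
tool_rot: [3.141, 0.002, 3.098]
force: [-0.6, 0.3, -0.3]
gripper_width: 0.0855
```

```bash
python3 - <<'E'
from h import *
from rig import monitor,optics
s=monitor.read_state()
print(s["t"],s["eef_pos"],s["tool_rot"],s["force"],s["gripper_width"])
f=optics.grab_frame("side"); pickle.dump(f,open("side6.pkl","wb"))
crop(f,210,100,390,275,4,"pics/s6.png")
f=optics.grab_frame("wrist"); crop(f,0,0,560,420,1.4,"pics/w6.png")
E
```

```text
11.4 [0.60974846 0.0683757  0.18697794] [3.14112654e+00 2.36416175e-03 3.09765077e+00] [-0.60845725  0.31219236 -0.31772841] 0.08546001554318086
```

View pics/s6.png

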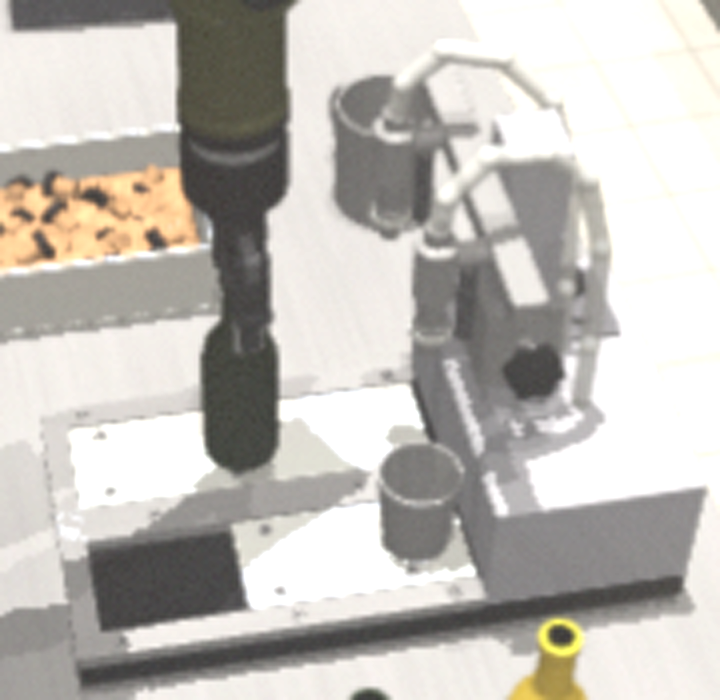

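View pics/w6.png

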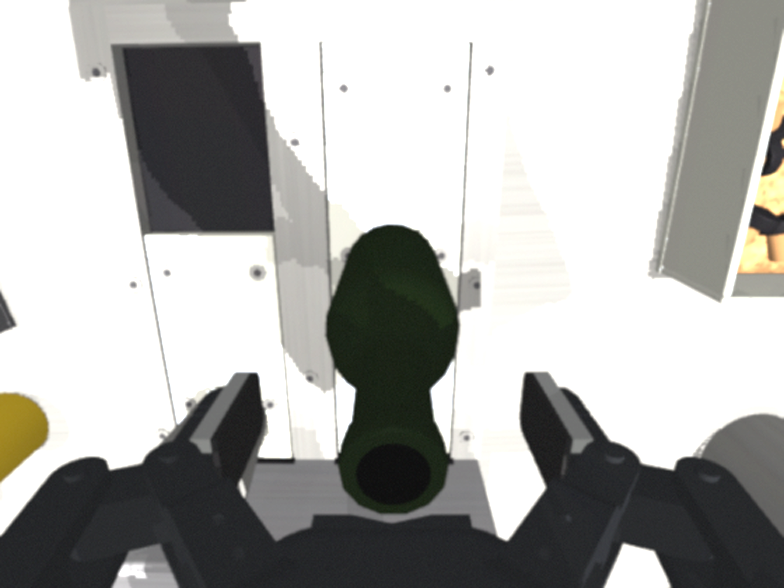

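The neck sits midway between the pads, at column 393 where the pads average about 391. I'll close.

Emit:
send_rows(
  increments=[0, 0, 0, 0, 0, 0, 0, 0, 0, 0, 0, 0, 0, 0, 0, 0, 0, 0, 0, 0, 0, 0, 0, 0, 0, 0, 0, 0, 0, 0, 0, 0, 0, 0, 0, 0, 0, 0, 0, 0, 0, 0, 0, 0, 0, 0, 0, 0],
  hand=1,
)

```text
t: 12.3
eef_pos: [0.6097, 0.0687, 0.1869]
tool_rot: [3.141, 0.002, 3.098]
force: [0.5, 1.6, 0.1]
gripper_width: 0.0251
```

Emit:
send_rows(
  increments=[0, 0, -2, 0, 0, 0, 0, 0, -6, 0, 0, 0, 0, 0, -12, 0, 0, 0, 0, 0, -20, 0, 0, 0, 0, 0, -30, 0, 0, 0, 0, 0, -42, 0, 0, 0, 0, 0, -54, 0, 0, 0, 0, 0, -66, 0, 0, 0, 0, 0, -76, 0, 0, 0, 0, 0, -84, 0, 0, 0, 0, 0, -88, 0, 0, 0, 0, 0, -90, 0, 0, 0],
  hand=1,
)

```text
t: 13.5
eef_pos: [0.6095, 0.0686, 0.2773]
tool_rot: [3.141, 0.003, 3.098]
force: [-0.2, -1.0, -5.4]
gripper_width: 0.0244
```

```bash
python3 - <<'E'
from h import *
from rig import monitor,optics
s=monitor.read_state()
print(s["t"],s["eef_pos"],s["tool_rot"],s["force"],s["gripper_width"],s["qpos"])
c=np.array([.5415,-.3432]); ty=.149
p=c+np.array([np.cos(ty),np.sin(ty)])*-.02
print(p)
for yaw in (np.pi+YAW,np.pi+ty): print(delta(s,[*p,.27],yaw))
f=optics.grab_frame("side"); pickle.dump(f,open("side7.pkl","wb"))
crop(f,210,60,390,275,3,"pics/s7.png")
E
```

```text
13.5 [0.60953449 0.06857487 0.27726574] [3.14070213e+00 2.56437992e-03 3.09776725e+00] [-0.15842353 -1.00973982 -5.35809357] 0.024401511658422262 [ 0.02012021  0.63700735 -0.37032855  1.54251434  0.25737637  1.00771505
  1.10558256]
[ 0.5217216  -0.34616899]
(array([  69.6, -418.2,    6.7]), array([0.0009, 0.0026, 0.0012]))
(array([  69.6, -418.2,    6.7]), array([ 0.0006,  0.0026, -0.1928]))
```

View pics/s7.png

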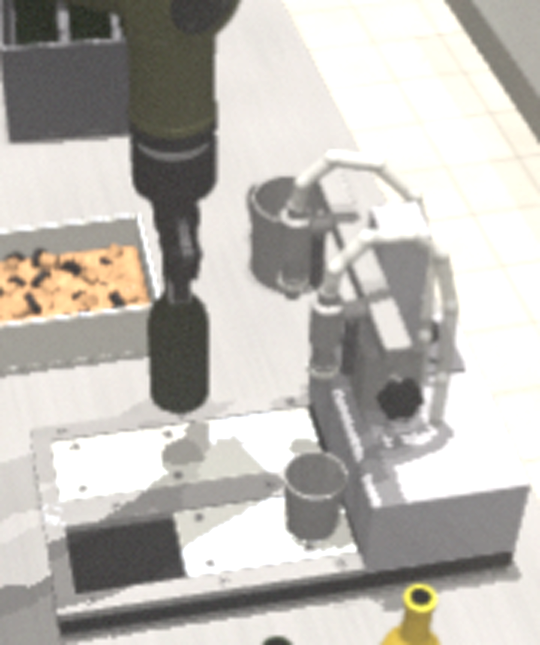

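The bottle hangs upright and clear of the slide. I'll carry it to the tray, moving towards the robot first.

Emit:
send_rows(
  increments=[5, -4, 0, 0, 0.002, 0, 15, -14, -2, 0, 0.002, 0, 30, -32, -4, 0, 0.002, 0, 45, -54, -6, 0, 0.002, 0, 58, -80, -8, 0, 0.002, 0, 66, -110, -10, 0, 0.002, 0, 70, -140, -10, 0, 0.002, 0, 70, -170, -10, 0, 0.002, 0, 70, -200, -10, 0, 0.002, 0, 70, -228, -10, 0, 0.002, 0, 70, -250, -10, 0, 0.002, 0, 70, -265, -10, 0, 0.002, 0],
  hand=1,
)

```text
t: 14.75
eef_pos: [0.5267, -0.1957, 0.2863]
tool_rot: [-3.141, -0.001, 3.095]
force: [-0.5, 0.2, -4.9]
gripper_width: 0.0247
```

```bash
python3 - <<'E'
from h import *
from rig import monitor
s=monitor.read_state()
print(s["t"],s["eef_pos"],s["tool_rot"],s["force"],s["gripper_width"])
print(delta(s,[.5217,-.3462,.277],np.pi+YAW))
E
```

```text
14.75 [ 0.52668364 -0.19569173  0.28627838] [-3.14147256e+00 -1.25001296e-03  3.09497626e+00] [-0.47317791  0.22782921 -4.86191248] 0.024683550421003654
(array([  -2. , -150.6,    9.3]), array([-0.0001, -0.0013, -0.0016]))
```

Emit:
send_rows(
  increments=[0, -12, 0, 0, 0, 0, 0, -30, 0, 0, 0, 0, -1, -55, 0, 0, 0, 0, -2, -80, 2, 0, 0, 0, -2, -105, 4, 0, 0, 0, -2, -126, 6, 0, 0, 0, -2, -140, 8, 0, 0, 0, -2, -148, 9, 0, 0, 0, -2, -151, 9, 0, 0, 0, -2, -151, 9, 0, 0, 0, -2, -151, 9, 0, 0, 0],
  hand=1,
)

```text
t: 15.85
eef_pos: [0.5222, -0.3451, 0.2775]
tool_rot: [3.141, -0.001, 3.097]
force: [0.3, -0.0, -5.3]
gripper_width: 0.0243
```

```bash
python3 - <<'E'
from h import *
from rig import monitor,optics
s=monitor.read_state()
print(s["t"],s["eef_pos"],s["tool_rot"],s["force"],s["gripper_width"])
print(delta(s,[.5217,-.3462,.157],np.pi+YAW))
for n in("side","top","wrist"):
  f=optics.grab_frame(n); pickle.dump(f,open(n+"8.pkl","wb"))
crop(load("side8"),200,190,400,400,3,"pics/s8.png")
crop(load("wrist8"),0,0,560,420,1.4,"pics/w8.png")
E
```

```text
15.85 [ 0.52220658 -0.34505146  0.27751378] [ 3.14060995e+00 -8.21152134e-04  3.09694170e+00] [ 0.27044232 -0.01320515 -5.26992576] 0.02429622068231267
(array([  0.4,  -1.3, 120.5]), array([ 0.001 , -0.0008,  0.0003]))
```

View pics/s8.png

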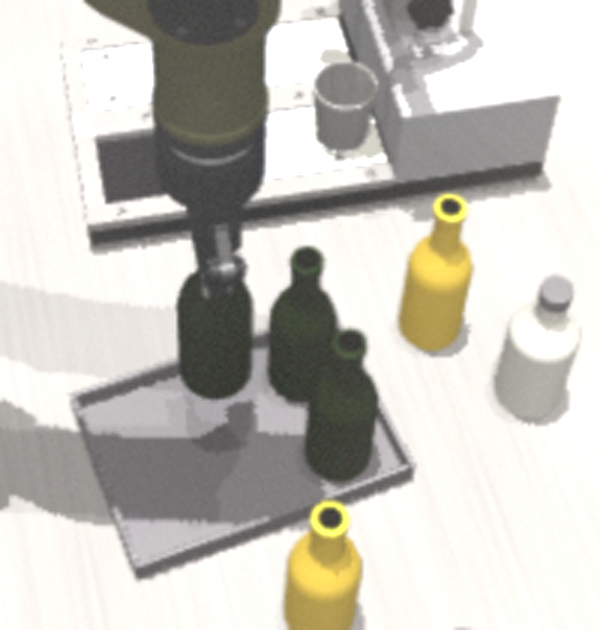

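View pics/w8.png

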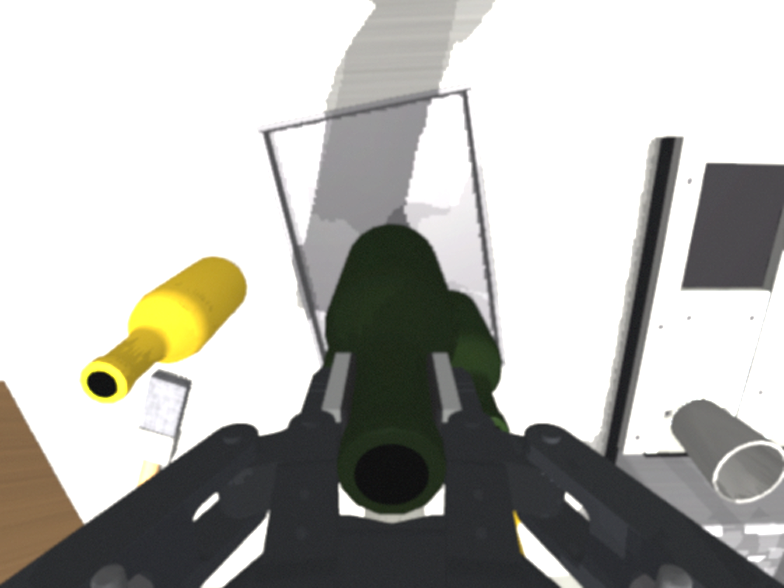

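The bottle is above the free tray floor, clear of the other two. I'll lower it to just above the floor.

Emit:
send_rows(
  increments=[0, -1, 8, 0, -0.001, 0, 0, -1, 25, 0, -0.001, 0, 0, -1, 45, 0, -0.001, 0, 0, -1, 65, 0, -0.001, 0, 0, -1, 83, 0, -0.001, 0, 0, -1, 98, 0, -0.001, 0, 0, -1, 109, 0, -0.001, 0, 0, -1, 116, 0, -0.001, 0, 0, -1, 120, 0, -0.001, 0, 0, -1, 121, 0, -0.001, 0, 0, -1, 121, 0, -0.001, 0],
  hand=1,
)

```text
t: 17.1
eef_pos: [0.5222, -0.3467, 0.157]
tool_rot: [-3.141, 0.001, 3.096]
force: [-0.3, -0.4, -5.0]
gripper_width: 0.0245
```

Emit:
send_rows(
  increments=[0, 0, 1.5, 0, 0, 0, 0, 0, 3, 0, 0, 0, 0, 0, 4.5, 0, 0, 0, 0, 0, 6, 0, 0, 0, 0, 0, 7, 0, 0, 0, 0, 0, 8, 0, 0, 0, 0, 0, 8, 0, 0, 0],
  hand=1,
)

```text
t: 17.8
eef_pos: [0.5221, -0.3466, 0.1488]
tool_rot: [3.142, 0.001, 3.096]
force: [0.2, -0.3, -5.2]
gripper_width: 0.0245
```

Emit:
send_rows(
  increments=[0, 0, 0.7, 0, 0, 0, 0, 0, 1.4, 0, 0, 0, 0, 0, 2, 0, 0, 0, 0, 0, 2, 0, 0, 0, 0, 0, 2, 0, 0, 0],
  hand=1,
)

```text
t: 18.3
eef_pos: [0.5221, -0.3466, 0.1468]
tool_rot: [3.142, 0.001, 3.097]
force: [0.5, -0.3, -5.9]
gripper_width: 0.0247
```

Emit:
send_rows(
  increments=[0, 0, 0.4, 0, 0, 0, 0, 0, 0.8, 0, 0, 0, 0, 0, 1.2, 0, 0, 0, 0, 0, 1.2, 0, 0, 0],
  hand=1,
)

```text
t: 18.7
eef_pos: [0.5222, -0.3467, 0.146]
tool_rot: [-3.141, 0.001, 3.096]
force: [0.0, 1.2, -1.2]
gripper_width: 0.0244
```

Contact is at the expected height and the load is coming off. One more nudge, then I release.

Emit:
send_rows(
  increments=[0, 0, 0.8, 0, 0, 0, 0, 0, 0.8, 0, 0, 0],
  hand=1,
)

```text
t: 18.9
eef_pos: [0.5224, -0.3467, 0.146]
tool_rot: [-3.141, 0.001, 3.097]
force: [-1.8, 0.8, 4.4]
gripper_width: 0.0243
```

Emit:
send_rows(
  increments=[0, 0, 0, 0, 0, 0, 0, 0, 0, 0, 0, 0, 0, 0, 0, 0, 0, 0, 0, 0, 0, 0, 0, 0, 0, 0, 0, 0, 0, 0, 0, 0, 0, 0, 0, 0, 0, 0, 0, 0, 0, 0, 0, 0, 0, 0, 0, 0],
  hand=-1,
)

```text
t: 19.7
eef_pos: [0.5225, -0.3467, 0.1461]
tool_rot: [-3.141, 0.002, 3.096]
force: [0.0, 0.0, -0.4]
gripper_width: 0.0854
```

```bash
python3 - <<'E'
from h import *
from rig import monitor,optics
s=monitor.read_state()
print(s["t"],s["eef_pos"],s["tool_rot"],s["force"],s["gripper_width"])
for n in("side","wrist"):
  f=optics.grab_frame(n); pickle.dump(f,open(n+"9.pkl","wb"))
crop(load("side9"),200,190,400,400,3,"pics/s9.png")
crop(load("wrist9"),0,0,560,420,1.4,"pics/w9.png")
E
```

```text
19.7 [ 0.52248993 -0.34670038  0.14607196] [-3.14097044e+00  1.60861905e-03  3.09647519e+00] [ 0.01624165  0.03265926 -0.42885155] 0.08537725576419697
```

View pics/s9.png

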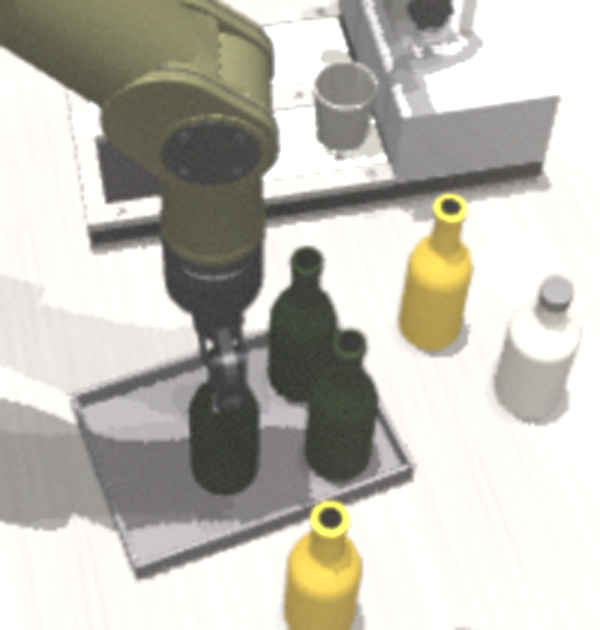

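View pics/w9.png

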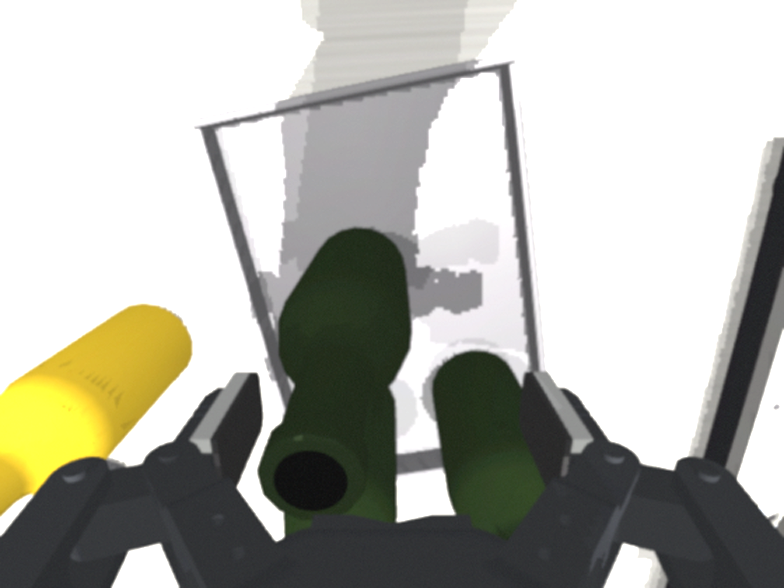

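The bottle's lip is off-centre in the wrist view, at column 310 instead of 391. I need to know whether it is leaning or moving.

```bash
python3 - <<'E'
from h import *
from rig import monitor,optics
w=load("wrist9")
print(onz(w,(310/1.4,480/1.4),.195))
w2=optics.grab_frame("wrist"); pickle.dump(w2,open("wrist10.pkl","wb"))
s2=optics.grab_frame("side"); pickle.dump(s2,open("side10.pkl","wb"))
t2=optics.grab_frame("top"); pickle.dump(t2,open("top10.pkl","wb"))
print(np.abs(w2["color"].astype(int)-w["color"]).max(), np.abs(w2["color"].astype(int)-w["color"]).mean())
a=crop(w2,0,0,560,420,1.4,"pics/w10.png")
crop(s2,230,270,350,390,5,"pics/s10.png"); crop(t2,335,120,485,300,3,"pics/t10.png")
E
```

```text
[ 0.52302608 -0.36777702  0.195     ]
25 0.5729464285714285
```

View pics/w10.png

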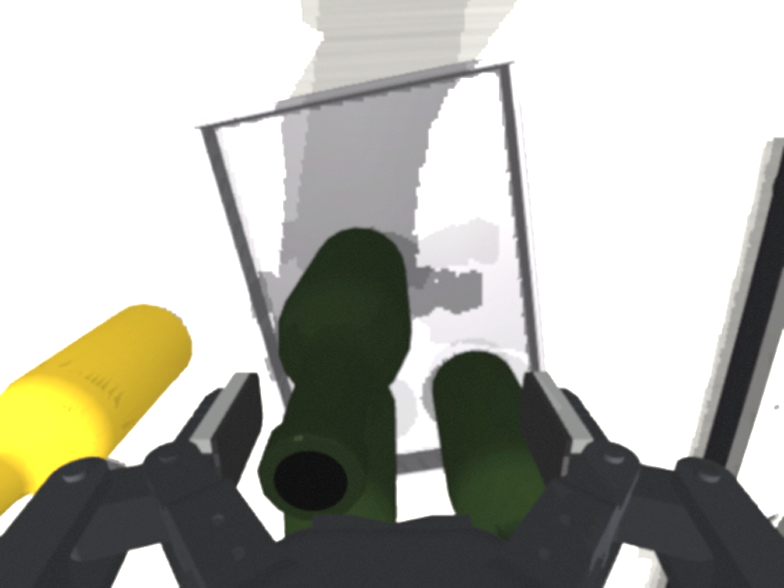

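View pics/s10.png

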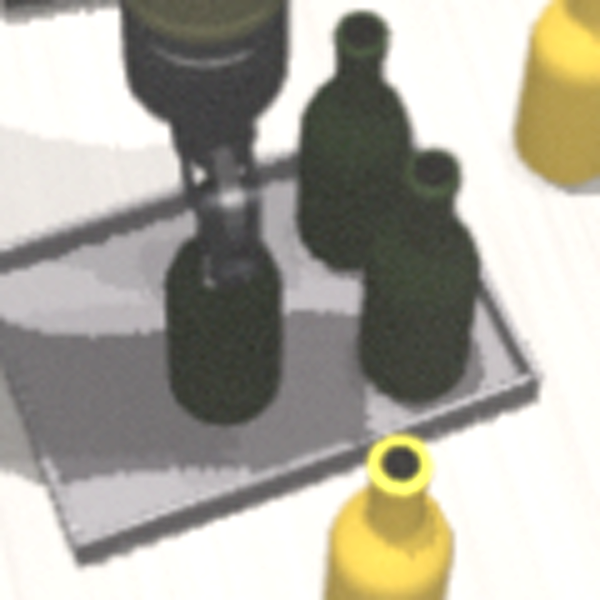

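View pics/t10.png

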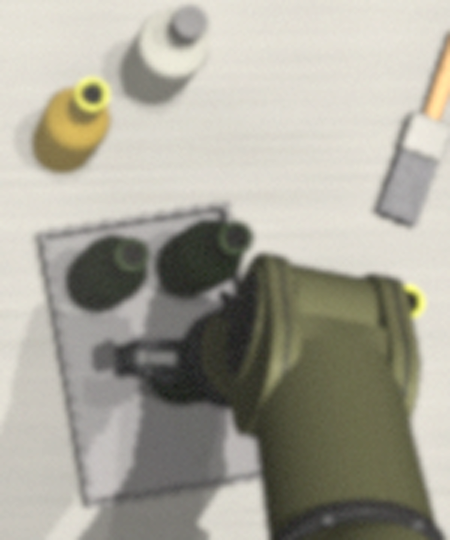

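Two frames show it static. The lip is at y ≈ -0.368, so the bottle slid about 20 mm along with one pad as the jaws opened. It stands upright with about 7 mm to the nearer pad. I'll centre the jaws sideways, then retreat straight up.

Emit:
send_rows(
  increments=[0, -4, 0, 0, 0, 0, 0, -10, 0, 0, 0, 0, 0, -16, 0, 0, 0, 0, 0, -20, 0, 0, 0, 0, 0, -20, 0, 0, 0, 0, 0, -20, -10, 0, 0, 0, 0, -20, -25, 0, 0, 0, 0, -20, -45, 0, 0, 0, 0, -20, -70, 0, 0, 0, 0, -20, -95, 0, 0, 0, 0, -20, -120, 0, 0, 0, 0, -20, -140, 0, 0, 0],
  hand=-1,
)

```text
t: 21.15
eef_pos: [0.5221, -0.3663, 0.2894]
tool_rot: [-3.14, 0.004, 3.097]
force: [-0.0, -0.6, -0.5]
gripper_width: 0.0853
```

Emit:
send_rows(
  increments=[20, 0, -20, 0, 0, 0, 50, 0, -20, 0, 0, 0, 80, 10, -20, 0, 0, 0, 100, 20, -20, 0, 0, 0, 100, 40, -20, 0, 0, 0, 100, 70, -20, 0, 0, 0, 100, 100, -20, 0, 0, 0, 100, 120, -20, 0, 0, 0, 100, 130, -20, 0, 0, 0, 100, 130, -20, 0, 0, 0, 100, 130, -20, 0, 0, 0],
  hand=-1,
)

```text
t: 22.25
eef_pos: [0.428, -0.233, 0.3092]
tool_rot: [-3.139, 0.005, 3.096]
force: [0.2, -0.2, -0.3]
gripper_width: 0.0854
```

```bash
python3 - <<'E'
from h import *
from rig import monitor,optics
s=monitor.read_state()
print(s["t"],s["eef_pos"],s["force"])
for n in("side","top"):
  f=optics.grab_frame(n); pickle.dump(f,open(n+"11.pkl","wb"))
crop(load("side11"),200,100,400,400,2,"pics/s11.png")
crop(load("top11"),200,85,485,300,2.8,"pics/t11.png")
E
```

```text
22.25 [ 0.42797436 -0.23303734  0.30920718] [ 0.15533418 -0.15773317 -0.28114969]
```

View pics/s11.png

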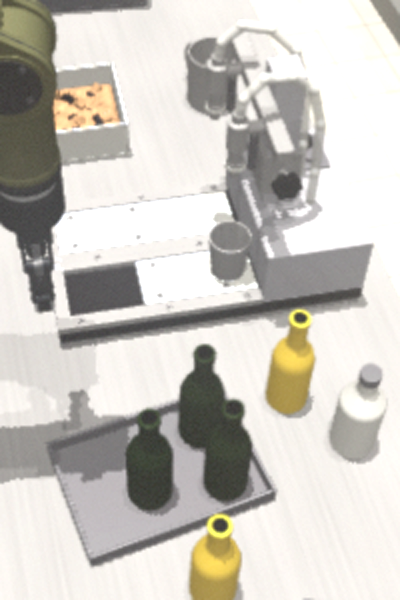

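View pics/t11.png

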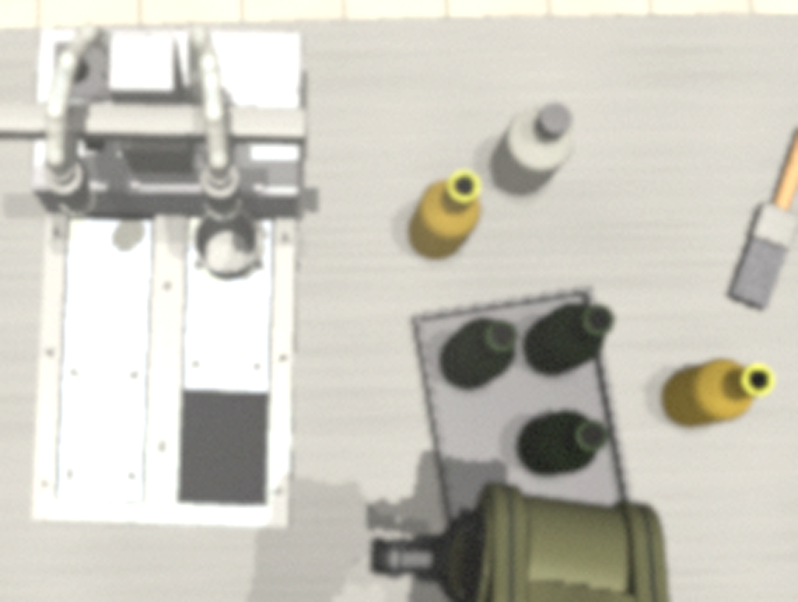

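The bottle stands upright on the free floor of the tray. The slide is fully out against the bar, the cup and the other bottles are where they were, and the arm is clear. I'll hand in.

```bash
python3 - <<'E'
from rig import ctrl
print(ctrl.close_job())
E
```

```text
the job is handed in; nothing more can be done
None
```

The full bottle now stands upright in the tray beside the other two, and the job was handed in at about 22 s of the 58 s allowed.

- **Drawing the slide:** I pressed the shut fingers on the left slide with roughly 13–21 N and drew it out about 112 mm. It then stopped moving under a further 6 mm pull. The bottle was not touched while it was under the nozzle.
- **Moving the bottle:** I gripped it by the neck, lifted it clear and lowered it slowly onto the tray floor. Contact came at the expected height, pressing with about 4 N.
- **Flaw at release:** As the jaws opened, the bottle slid about 20 mm sideways on the tray floor along with one pad. It stayed upright, and two pictures showed it standing still. I centred the jaws on it and withdrew without contact.
- **Last checks:** The final side and top views show the slide out with no gap at the bar. The cup, the two tray bottles and the yellow look-alikes are where they started, and the arm is clear with no contact force.

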